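# Dispense one tube cap and nudge it to the green spot

### The job

Press the blue plunger of the cap dispenser fully down once and let it spring back, so that a single orange tube cap comes out onto the tray. Then gently nudge that cap sideways along the tray with the fingertips until it lies flat and wholly on the round green spot. Do not pick the cap up, do not bring out a second cap, and leave the bottles and the dish where they stand.

Things in the scene. Friction and masses are not known exactly. Their poses are not given: they have to be found in the camera images.
- dispenser: Cap dispenser fixed to the bench. Origin: at bench level under the axis of its cap magazine; -x points from magazine to tray (roughly towards the robot), z up. Tray surface 8 mm above the bench. White plunger housing behind the magazine: x 22 to 95 mm, y +-35 mm, top 55 mm above the bench.
- tray (a point): Centre of the tray lane on its surface, in front of the magazine (dispenser x = -52 mm, y = 0). The lane runs along the dispenser's y: free for y = -121 to 121 mm and x = -82 to -22 mm, bordered by aluminium lips 5 mm high above its surface.
- magazine (a point): Point on the magazine's axis at the tray's surface (8 mm above the bench). Clear magazine: 45 mm square, top 58 mm above the bench; a slot at the bottom of its front lets one cap be pushed out. A full press leaves the bottom cap at about x = -51 mm, y = 0 of the dispenser; when the plunger comes up the next cap drops.
- plunger_top (a point): Centre of the top face of the blue round plunger head (40 mm across, 10 mm thick), 93 mm above the bench when up; at x = 50 mm, y = 0 of the dispenser. It moves down with the plunger.
- plunger (a joint): How far the plunger is pressed, in m: 0 up, 0.026 fully down (hard stop). A spring brings it back when released: about 2 N to start it, about 7.5 N to hold it fully down, and 40 N per m/s of damping besides, so press at up to about 50 mm/s.
- cap1_center (a point): Centre of the cap that comes out first: orange screw cap, a ribbed disc 34 mm across and 14 mm high, about 14 g. At the start it is the lowest of three in the magazine; on the tray its centre is 15 mm above the bench.
- cap2_center (a point): Centre of the second cap (same size), stacked on the first in the magazine; it must stay in the magazine.
- cap3_center (a point): Centre of the third cap (same size), the top of the stack; it must stay in the magazine.
- green_spot: Round green spot painted on the tray, 68 mm across, flat. Origin: its centre on the tray's surface. Its centre is at x = -52 mm of the dispenser and y = +80 or -80 mm: which end changes from run to run.
- white_spot: Round white spot of the same size painted at the other end of the tray: not the target.
- amber_bottle: Small amber bottle, black cap, 44 mm across, 85 mm high, loose; origin at the centre of its underside. To be left alone.
- blue_bottle: Clear bottle with blue cap, 56 mm across, 95 mm high, loose; origin at the centre of its underside. To be left alone.
- dish: White open dish, 60 mm across, 35 mm high, loose, between robot and dispenser; origin at the centre of its underside. To be left alone.
Mind the look-alikes: they are no part of the job. Leave any white or yellow look-alike of the part that bears cap3_center alone.

How it is judged (in metres and radians):
On the way, in this order (a step that is already met when the one before it is completed fails the run):
1. the plunger is pressed fully down (at least 22 of its 26 mm) (value of joint plunger above 0.022 m), for 0.05 s.
2. the plunger is up again and one cap lies on the tray in front of the slot, not yet nudged to a side (value of joint plunger below 0.004 m and x of cap1_center in the frame of dispenser below -0.034 m and y of cap1_center in the frame of dispenser between -0.03 and 0.03 m and horizontal distance between each of cap2_center, cap3_center and magazine below 0.012 m), for 0.1 s.
At the end, for the whole second after the job is handed in: The first cap lies flat on the tray, wholly on the green spot (centre within 17 mm of the spot's centre, tilt below 0.1 rad); the plunger is up; the two other caps are still in the magazine (within 12 mm of its axis) (horizontal distance between cap1_center and green_spot below 0.017 m and height (world z) of cap1_center below 0.018 m and angle between cap1_center's own z axis and vertical below 0.1 rad and value of joint plunger below 0.004 m and horizontal distance between each of cap2_center, cap3_center and magazine below 0.012 m); the robot touches nothing.
It fails at once if a second cap comes out of the slot (x of any of cap2_center, cap3_center in the frame of dispenser below -0.015 m).
It fails at once if a cap is lifted (by more than about 12 mm) (height (world z) of cap1_center above 0.027 m or height (world z) of cap2_center above 0.042 m or height (world z) of cap3_center above 0.057 m).
It fails at once if the plunger is pressed again after the cap has been nudged aside (value of joint plunger above 0.012 m and (y of cap1_center in the frame of dispenser above 0.035 m or y of cap1_center in the frame of dispenser below -0.035 m)).
It fails at once if the cap is pinched or pressed hard (over 15 N) (contact force between the fingers and cap1 above 15 N).
It fails at once if a bottle or the dish is shifted by more than 20 mm or tipped (distance of any of amber_bottle, blue_bottle, dish from where it was at the start of the episode above 0.02 m or angle between any of amber_bottle, blue_bottle, dish's own z axis and vertical above 0.3 rad).
It also fails if it takes over 45 s, if anything falls off the work surface, if the arm or the gripper's body presses on something with over 40 N, if the wrist force passes 120 N, or if a joint passes its speed limit or range.

### The arm

A 7-joint arm with a two-finger parallel gripper is mounted at the origin on the work surface. World frame = base frame: x ahead of the robot, y to its left, z up, the work surface at z = 0. Lengths are in mm, angles in rad, forces in N, time in s.
With the tool pointing down it reaches from about 400 to 900 mm from the base axis. Payload 5.5 kg.
Tool frame: the origin (TCP) lies between the finger pads; the fingertips stand robot.tip_extent ahead of it and the grasp point (between the pads) lies 3 mm ahead of it (robot.tip_extent is the distance from the TCP to the fingertips, in mm); z points along the fingers, y is the direction in which the jaws open and shut (so a half turn about z gives the same grasp; the last joint's range is limited). The gripper opens to 92 mm and grips with 3 to 60 N. Pads are 19 mm wide; open, the fingers measure 130 mm over their backs; the gripper's body (75 mm by 190 mm) begins 47 mm behind the grasp point.
Start: joints at [-0.854, 0.501, -0.427, 1.55, 0.221, 1.138, -0.21], TCP at [284.914, 584.229, 248.729] pointing down, gripper open.
Joint ranges: [-2.88, 2.88], [-0.31, 2.03], [-1.54, 1.56], [0.2, 2.42], [-1.41, 4.55], [0.19, 2.02], [-2.57, 2.57]. Speed limits (rad/s): [2.57, 2.57, 3.14, 3.14, 3.14, 3.14, 3.14].

### API

Orientations are given as a unit quaternion [w, x, y, z].
In Python, from rig import robot, imaging gives the robot as it stands.
- The arm moves only by the shell command python3 -m handwheel 'ROWS' [FORCE]. ROWS is JSON, a list of rows, each a list of 3 entries, a list of its own where there are three numbers: the turn, a rotation vector about the tool's x, y, z in units of 5 degrees (1.0 is 5 degrees), then the shift along the tool's x, y, z in units of 25 mm (1.0 is 25 mm), then the opening in per cent of the stroke, from 0 (shut) to 100 (fully open). A call has 1 to 12 rows; each row is the pose to reach, as a shift and turn from the pose measured when the call began, along the tool's axes at that moment; what a row does not reach only later rows make up. A row lasts 1/12 s, in which the tool goes at most 41.7 mm and 7.16 degrees, less where a joint would pass 70% of its speed; a pose out of reach is approached as far as the arm can. A call with a gripper value outside its range is refused whole. The fingers move at their own pace and stop on an object; FORCE is the grip in N (left out, the last holds). Time passes only in rows, so rows that repeat a pose let the fingers close. It gives the time, the measured TCP pose, the force and the opening at its end, in the units of the state.
- robot.get_obs(): the state, without advancing time (a new reading comes with each control period).
- imaging.grab_frame(name): name is "scene" or "top" or "wrist"; returns (picture, depth): 400x640x3 uint8, blue, green, red; 400x640 float32, mm along the optical axis (not along the pixel's ray), 0 where there is no reading.
- imaging.calibration(name): a dict with "K" (3x3 intrinsics, pixels), "k1" (the pictures are not rectified: a ray, as slopes to the right and down, at radius r is drawn at 1 + k1 r^2 times it, then the intrinsics apply), "xyz" and "rotation" of the camera in the world. Camera axes: x right, y down, z forward; pixel columns grow to the right and rows downward; lengths in mm; the calibration is good to about 2 mm. A picture is of the moment at which its call begins: read the wrist's pose just before it. calibration takes no time and is no camera call; for the wrist camera it gives the pose at the moment of the call.
- robot.job_done(): hands the job in, once; it reports no verdict.
The state is a dict: "time_s": time; "q": joint angles; "dq": joint speeds; "joint_efforts": joint torques, N m; "tcp_pos": TCP position; "eef_rot": TCP orientation; "ft_force": force on the tool from outside, world axes, zero at the start; "ft_torque": the same for the moment, N m; "opening": finger opening in mm.
Only numpy, scipy, OpenCV 4.12 (cv2) and the standard library are available. Lean on these libraries where they do the work, as an engineer would, in place of code of your own. Each camera call takes 0.05 s, during which the arm holds its last target. There are 200 camera calls.

## Working session

There is one attempt and no reset: what is moved stays moved. The work goes in short steps, Python scripts to look and compute and a shell command to move; the robot and the scene stay as the last step left them, time stands still between calls to the robot, and variables do not carry over. Pictures are saved under pics/ and viewed, about 8 in all and at most 12, crops included, and the job is handed in when it is done.

```bash
ls; mkdir -p pics
cat > h.py <<'E'
import numpy as np, cv2
from rig import robot, imaging
def snap(name, f):
    p,d=imaging.grab_frame(name); cv2.imwrite('pics/'+f+'.png',p); np.save('pics/'+f+'.npy',d); return p,d
def R(c):
    r=np.array(c['rotation'],float)
    if r.shape==(3,3): return r
    from scipy.spatial.transform import Rotation
    return Rotation.from_quat(np.r_[r[1:],r[0]]).as_matrix()
def ray(c,u,v):
    K=np.array(c['K']); s=cv2.undistortPoints(np.array([[[u,v]]],float),K,np.array([c['k1'],0,0,0.]))[0,0]
    return R(c)@np.r_[s,1]
def at_z(c,u,v,z):
    r=ray(c,u,v); o=np.array(c['xyz']); return o+r*(z-o[2])/r[2]
def at_d(c,d,u,v):
    w=d[int(v)-1:int(v)+2,int(u)-1:int(u)+2]; return np.array(c['xyz'])+ray(c,u,v)*np.median(w[w>0])
E
python3 - <<'E'
from h import *
print(robot.get_obs(), robot.tip_extent)
for n in('top','scene'):
    snap(n,n+'1'); print(imaging.calibration(n))
E
```

```text
pics
{'time_s': 0.0, 'q': array([-0.85380403,  0.50183836, -0.42679246,  1.55145802,  0.22078971,
        1.13827599, -0.21031711]), 'dq': array([-0.00076576,  0.00072617, -0.00026564, -0.00164889,  0.00190801,
        0.00016663,  0.00106255]), 'joint_efforts': array([ 1.01726891e-03, -5.66606462e+01, -5.81613734e+00, -2.79117197e+01,
       -6.85465755e-02,  3.07410699e-02,  1.84580081e-04]), 'tcp_pos': array([284.69335523, 583.60690194, 247.68102392]), 'eef_rot': array([-2.54124789e-04,  2.24936613e-01,  9.74372923e-01, -9.28696368e-04]), 'ft_force': array([-0.24166802, -0.25520875,  0.05517453]), 'ft_torque': array([0.01755536, 0.03266838, 0.00383592]), 'opening': 91.49106438193901} 22.0
{'K': array([[386.88429901,   0.        , 317.18404858],
       [  0.        , 386.88429901, 205.45466484],
       [  0.        ,   0.        ,   1.        ]]), 'k1': -0.0831476857573655, 'xyz': array([499.16796536,  41.15025643, 772.55646144]), 'rotation': array([ 0.038745  , -0.70569834,  0.70598793, -0.04549422])}
{'K': array([[391.94479114,   0.        , 324.06592183],
       [  0.        , 391.94479114, 193.82069069],
       [  0.        ,   0.        ,   1.        ]]), 'k1': 0.0333981234958635, 'xyz': array([1017.73646233,  126.31907856,  671.31689655]), 'rotation': array([-0.2051137 ,  0.59043414,  0.73929238, -0.25052479])}
```

View pics/top1.png

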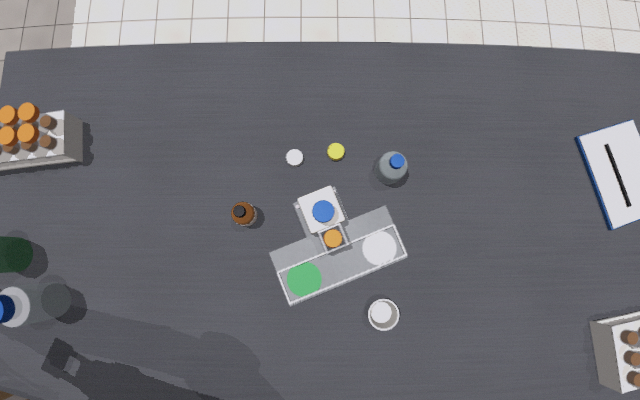

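View pics/scene1.png

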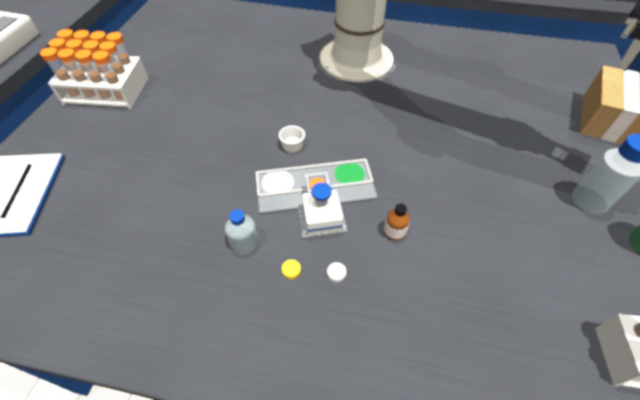

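Top view: blue plunger (323,211), magazine with the orange cap (333,238), green spot (304,279) and white spot (380,248). The amber bottle is at (242,213), the clear bottle with its blue cap at (397,161), and the dish at (383,314).

Possible confusions:
- **Plunger:** the blue bottle cap at (397,161) and the blue cap at far left (8,308).
- **Cap:** the rack caps at (15,125), the white loose cap at (294,157) and the yellow one at (336,151).
- **Spot:** the white spot at (380,248).

I choose (323,211), which sits on the white housing, the cap in the magazine, and the green spot.

Run:
```python
from h import *
p=cv2.imread('pics/top1.png'); d=np.load('pics/top1.npy'); c=imaging.calibration('top')
hsv=cv2.cvtColor(p,cv2.COLOR_BGR2HSV)
def cen(lo,hi,box):
    m=cv2.inRange(hsv,np.array(lo),np.array(hi)); k=np.zeros_like(m); x0,y0,x1,y1=box; k[y0:y1,x0:x1]=m[y0:y1,x0:x1]
    M=cv2.moments(k,True); return M['m10']/M['m00'],M['m01']/M['m00'],M['m00']
g=cen((50,100,60),(80,255,255),(270,250,340,310)); b=cen((100,140,80),(125,255,255),(300,190,345,230))
w=cen((0,0,200),(180,40,255),(362,232,398,264)); o=cen((5,120,100),(22,255,255),(315,220,350,255))
print(g,b,w,o)
G=at_z(c,*g[:2],8);B=at_z(c,*b[:2],93);W=at_z(c,*w[:2],8);O=at_z(c,*o[:2],50)
print('G',G,'B',B,'W',W,'O',O,'GW',np.linalg.norm(G-W)); print('Bdepth',at_d(c,d,*b[:2]),'Gd',at_d(c,d,*g[:2]))
y=(G-W)/np.linalg.norm(G-W); T=(G+W)/2; x=np.array([B[0]-T[0],B[1]-T[1],0]);print('TB',np.linalg.norm(x),'yaw x',np.degrees(np.arctan2(x[1],x[0])),'yaw y',np.degrees(np.arctan2(y[1],y[0])))
for n,u,v,z in(('amber',239,211,85),('blue',397,161,95),('dish',383,314,35),('white',294,157,14),('yel',336,151,14)):print(n,at_z(c,u,v,z).round(),at_d(c,d,u,v).round())
cv2.imwrite('pics/crop1.png',cv2.resize(p[170:310,260:420],None,fx=4,fy=4))
```

```text
(303.73571428571427, 278.79761904761904, 840.0) (322.69714285714286, 211.01142857142858, 350.0) (379.17386609071275, 247.5637149028078, 926.0) (332.3345588235294, 238.02205882352942, 272.0)
G [446.58446654  60.18117473   8.        ] B [570.67638189  24.88330886  93.        ] W [507.04779882 -88.49062469   8.        ] O [524.56566406   6.01195312  50.        ] GW 160.496475015669
Bdepth [570.65852395  24.88737123  93.16970704] Gd [446.59477859  60.17744261   8.14993569]
TB 101.65487921411865 yaw x 22.5832359060914 yaw y 112.13108330125885
amber [572. 174.  85.] [572. 175.  84.]
blue [ 661. -109.   95.] [ 661. -109.   96.]
dish [382. -89.  35.] [378. -95.   5.]
white [688.  80.  14.] [688.  80.  14.]
yel [700.  -4.  14.] [700.  -4.  14.]
```

View pics/crop1.png

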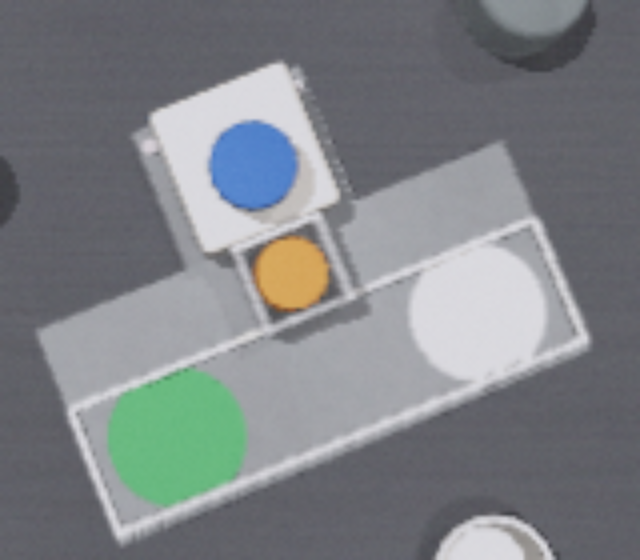

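The crop confirms it: the plunger is on the housing, the cap is in the magazine, and the green spot is at the left (+y) end. Spot spacing is 160.5 mm (should be 160), plunger depth height 93 mm, and tray to plunger 101.7 mm (should be 102). Dispenser yaw is about 22.3°. I'll move over the plunger with the gripper shut and the jaw axis along the lane.

```bash
python3 -m handwheel '[[[0,0,-1.3],[-1.3,-1,0],0],[[0,0,-2.6],[-2.6,-1.9,0],0],[[0,0,-3.9],[-3.9,-2.9,0],0],[[0,0,-5.2],[-5.2,-3.9,0],0],[[0,0,-6.5],[-6.5,-4.9,0],0],[[0,0,-7.8],[-7.8,-5.9,0],0],[[0,0,-9],[-9.1,-6.9,0],0],[[0,0,-9.64],[-10.4,-7.8,0],0],[[0,0,-9.64],[-11.7,-8.8,0],0],[[0,0,-9.64],[-13,-9.8,0],0],[[0,0,-9.64],[-14.3,-10.8,0],0],[[0,0,-9.64],[-15.2,-11.4,0],0]]' 20
cat >> h.py <<'E'
def togo(x,y,z,jaw=112.2):
    "tool-axis shift in 25 mm units to a world TCP target, and z-turn in 5 deg units to a jaw angle"
    from scipy.spatial.transform import Rotation
    s=robot.get_obs(); q=s['eef_rot']; M=Rotation.from_quat(np.r_[q[1:],q[0]]).as_matrix()
    a=np.degrees(np.arctan2(M[1,1],M[0,1])); tilt=np.degrees(np.arccos(-M[2,2]))
    print('t',s['time_s'],'tcp',s['tcp_pos'].round(1),'jaw',a.round(1),'tilt',tilt.round(2),'F',s['ft_force'].round(1),'open',round(s['opening'],1))
    print('shift',(M.T@(np.array([x,y,z])-s['tcp_pos'])/25).round(2),'turn z',-(jaw-a)/5)
E
python3 -c "
from h import *
togo(570.7,24.9,135)"
```

```text
time_s: 1.1
tcp_pos: [502.5, 155.9, 247.9]
eef_rot: [-0.001, -0.19, 0.982, -0.002]
ft_force: [0.6, 0.7, -1.1]
opening: 16.1
t 1.1 tcp [502.5 155.9 247.9] jaw 112.0 tilt 0.22 F [ 0.6  0.7 -1.1] open 16.1
shift [-0.58 -5.87  4.53] turn z -0.04877116228538512
```

```bash
python3 -m handwheel '[[[0,0,0],[-0.1,-1.2,0.3],0],[[0,0,0],[-0.2,-2.4,0.8],0],[[0,0,0],[-0.4,-3.6,1.6],0],[[0,0,0],[-0.5,-4.8,2.6],0],[[0,0,0],[-0.58,-5.6,3.6],0],[[0,0,0],[-0.58,-5.87,4.3],0],[[0,0,0],[-0.58,-5.87,4.53],0],[[0,0,0],[-0.58,-5.87,4.53],0],[[0,0,0],[-0.58,-5.87,4.53],0]]'
python3 -c "
from h import *
togo(570.7,24.9,89)"
```

```text
time_s: 1.85
tcp_pos: [570.5, 26.3, 135.4]
eef_rot: [-0.001, -0.191, 0.982, -0.001]
ft_force: [-0.1, -0.2, 0.3]
opening: 0.4
t 1.85 tcp [570.5  26.3 135.4] jaw 112.0 tilt 0.18 F [-0.1 -0.2  0.3] open 0.4
shift [ 0.01 -0.05  1.85] turn z -0.030835533159486773
```

```bash
python3 -m handwheel '[[[0,0,0],[0,-0.05,0.4],0],[[0,0,0],[0,-0.05,0.75],0],[[0,0,0],[0,-0.05,0.88],0],[[0,0,0],[0,-0.05,1.0],0],[[0,0,0],[0,-0.05,1.13],0],[[0,0,0],[0,-0.05,1.26],0],[[0,0,0],[0,-0.05,1.39],0],[[0,0,0],[0,-0.05,1.52],0],[[0,0,0],[0,-0.05,1.65],0],[[0,0,0],[0,-0.05,1.76],0],[[0,0,0],[0,-0.05,1.83],0],[[0,0,0],[0,-0.05,1.83],0]]'
```

```text
time_s: 2.85
tcp_pos: [571.1, 26.1, 90.1]
eef_rot: [-0.001, -0.192, 0.981, -0.001]
ft_force: [-2.2, 2.0, 7.0]
opening: 0.6
```

Plunger pressed about 25 mm and the force is 7 N. I'll press on to the hard stop, hold, then rise at a moderate speed.

```bash
python3 -m handwheel '[[[0,0,0],[0,0,0.06],0],[[0,0,0],[0,0,0.09],0],[[0,0,0],[0,0,0.09],0]]'; python3 -m handwheel '[[[0,0,0],[0,0,-0.15],0],[[0,0,0],[0,0,-0.3],0],[[0,0,0],[0,0,-0.45],0],[[0,0,0],[0,0,-0.6],0],[[0,0,0],[0,0,-0.75],0],[[0,0,0],[0,0,-0.9],0],[[0,0,0],[0,0,-1.1],0],[[0,0,0],[0,0,-1.6],0],[[0,0,0],[0,0,-2.2],0],[[0,0,0],[0,0,-2.4],0]]'
python3 - <<'E'
from h import *
p,d=snap('top','top2'); cv2.imwrite('pics/crop2.png',cv2.resize(p[170:310,260:420],None,fx=4,fy=4))
E
```

```text
time_s: 3.1
tcp_pos: [571.2, 26.2, 89.3]
eef_rot: [-0.0, -0.192, 0.981, -0.001]
ft_force: [-4.1, 1.0, 12.3]
opening: 0.3
time_s: 3.93
tcp_pos: [572.5, 26.5, 151.7]
eef_rot: [0.001, -0.192, 0.981, -0.001]
ft_force: [1.0, -0.7, 0.6]
opening: 0.3
```

View pics/crop2.png

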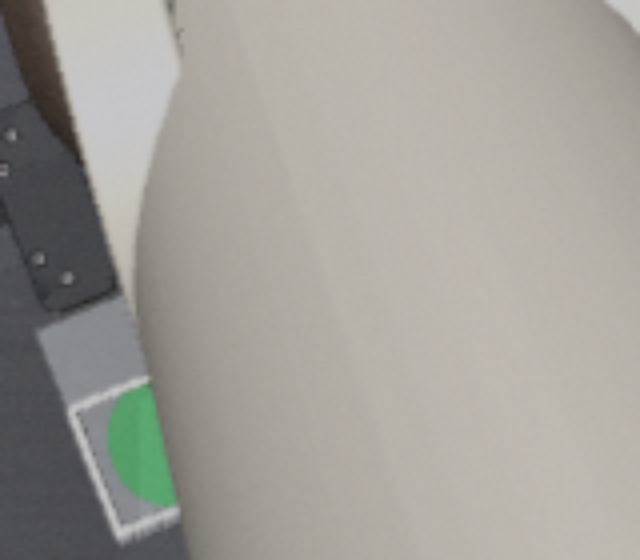

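The arm hides the tray here; the only thing visible at this point is the green spot. The 12 N reading says the hard stop was reached. I'll go above the start point behind the cap (dispenser y ≈ -55) and look from there.

```bash
python3 -c "
from h import *
togo(497.5,-65,140)"
```

```text
t 3.9833 tcp [572.9  26.5 152.1] jaw 112.1 tilt 0.26 F [0.5 0.5 0.2] open 0.2
shift [ 4.17 -2.26  0.48] turn z -0.018339281724644253
```

```bash
python3 -m handwheel '[[[0,0,0],[1.0,-0.55,0],0],[[0,0,0],[2,-1.1,0],0],[[0,0,0],[3.2,-1.7,0],0],[[0,0,0],[4.0,-2.2,0.3],0],[[0,0,0],[4.17,-2.26,0.48],0],[[0,0,0],[4.17,-2.26,0.48],0],[[0,0,0],[4.17,-2.26,0.48],0]]'
python3 - <<'E'
from h import *
togo(497.5,-65,34)
s,ds=snap('scene','scene3')
w,dw=snap('wrist','wrist3'); 
a=cv2.resize(s[130:260,220:420],(800,520)); b=w
cv2.imwrite('pics/s3.png',a)
for n,p,d in(('scene',s,ds),('wrist',w,dw)):
    c=imaging.calibration(n)
    hsv=cv2.cvtColor(p,cv2.COLOR_BGR2HSV); m=cv2.inRange(hsv,np.array((5,120,90)),np.array((22,255,255)))
    k,l,st,ce=cv2.connectedComponentsWithStats(m)
    for i in range(1,k):
        if st[i,4]>60: print(n,st[i],ce[i].round(1),at_d(c,d,*ce[i]).round(1),at_z(c,*ce[i],22).round(1))
E
```

```text
time_s: 4.57
tcp_pos: [497.9, -64.6, 140.0]
eef_rot: [0.002, -0.192, 0.981, -0.001]
ft_force: [1.1, 0.2, -0.0]
opening: 0.8
t 4.5667 tcp [497.9 -64.6 140. ] jaw 112.1 tilt 0.25 F [ 1.1  0.2 -0. ] open 0.8
shift [0.03 0.01 4.24] turn z -0.02169422095573168
scene [  39   28   84   37 2146] [81.6 46. ] [ 302.6 -622.9  131.3] [ 157.9 -774.6   22. ]
scene [583  70  30  64 523] [594.7 103.5] [145.3 593.9  59.5] [ 91.8 622.6  22. ]
scene [388 210  21  19 282] [397.5 219.9] [585.5 174.9  62.4] [556.8 178.1  22. ]
wrist [ 369  177   49   48 1761] [393.  200.5] [476.7 -13.6  21.4] [476.6 -13.8  22. ]
wrist [306 255   5  62 263] [307.7 285.9] [471.  -77.3 204.2] [564.2 -45.6  22. ]
wrist [324 255   5  62 245] [326.4 285.3] [469.5 -73.5 203.9] [558.1 -32.3  22. ]
wrist [  82  328  380   12 2486] [312.3 334.6] [478.4 -73.1 209.7] [603.3 -25.9  22. ]
```

View pics/s3.png

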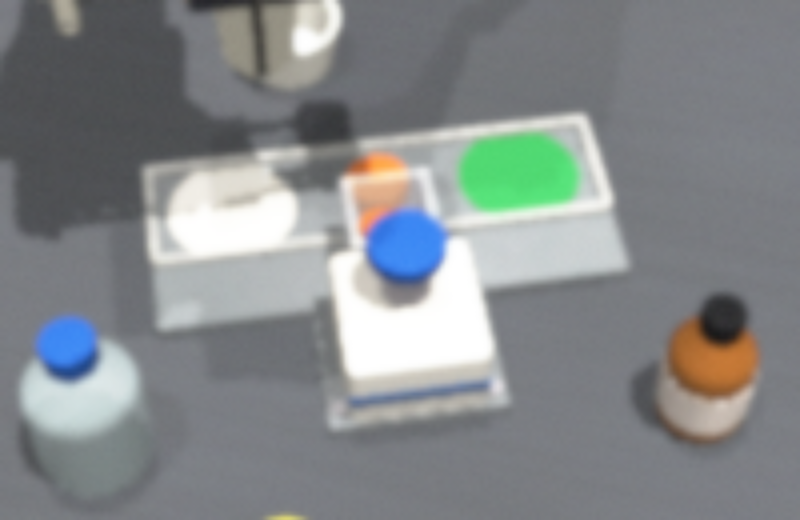

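View pics/wrist3.png

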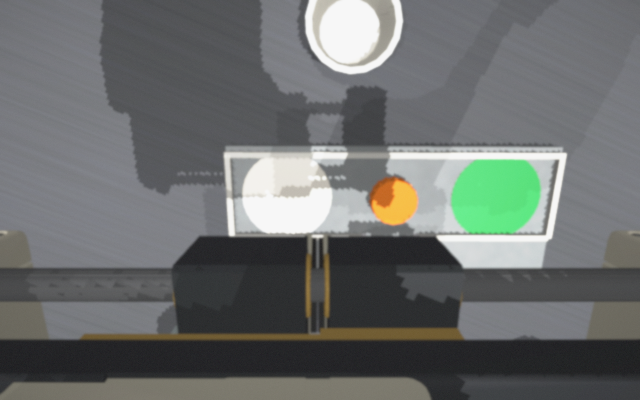

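Scene view: the cap is on the tray in front of the magazine at (380,180), with the next one still inside at (375,222) and the plunger up. Wrist view: cap at (393,200) and green spot at (495,195). The cap measures (476.7,-13.7,21.4), which is the lane centre as expected. I'll check the finger shape from wrist depth before descending.

Run:
```python
from h import *
c=imaging.calibration('wrist'); d=np.load('pics/wrist3.npy'); t=robot.get_obs()['tcp_pos']
yd=np.array([-.378,.926,0]);xd=np.array([.926,.378,0])
print(c['xyz'],d[200,393])
for v in (242,255,270,290,310,328):
    print(v,[(u,)+tuple(np.round([(q:=at_d(c,d,u,v)-t)@xd,q@yd,q[2]]).astype(int)) for u in(185,215,260,300,317,335,380,430,450) if d[v,u]>0])
```

```text
[434.42886784 -89.77032227 275.80912551] 263.8899
242 [(185, np.int64(40), np.int64(-109), np.int64(-141)), (215, np.int64(-37), np.int64(-25), np.int64(53)), (260, np.int64(-37), np.int64(-14), np.int64(53)), (300, np.int64(-37), np.int64(-4), np.int64(53)), (317, np.int64(-10), np.int64(0), np.int64(-16)), (335, np.int64(-37), np.int64(4), np.int64(53)), (380, np.int64(-37), np.int64(15), np.int64(53)), (450, np.int64(36), np.int64(105), np.int64(-133))]
255 [(185, np.int64(-37), np.int64(-30), np.int64(61)), (215, np.int64(-37), np.int64(-23), np.int64(61)), (260, np.int64(-37), np.int64(-13), np.int64(62)), (300, np.int64(-37), np.int64(-4), np.int64(61)), (317, np.int64(-4), np.int64(0), np.int64(-14)), (335, np.int64(-37), np.int64(4), np.int64(61)), (380, np.int64(-37), np.int64(14), np.int64(61)), (450, np.int64(-37), np.int64(29), np.int64(61))]
270 [(185, np.int64(-36), np.int64(-27), np.int64(67)), (215, np.int64(-36), np.int64(-21), np.int64(67)), (260, np.int64(-36), np.int64(-12), np.int64(66)), (300, np.int64(-36), np.int64(-4), np.int64(67)), (317, np.int64(-32), np.i
[... 896 characters left out ...]
int64(102), np.int64(-1), np.int64(-140)), (335, np.int64(-27), np.int64(4), np.int64(67)), (380, np.int64(-27), np.int64(13), np.int64(67)), (430, np.int64(-27), np.int64(24), np.int64(67)), (450, np.int64(-27), np.int64(28), np.int64(67))]
328 [(185, np.int64(-23), np.int64(-29), np.int64(67)), (215, np.int64(-22), np.int64(-22), np.int64(67)), (260, np.int64(-23), np.int64(-12), np.int64(67)), (300, np.int64(-23), np.int64(-4), np.int64(67)), (317, np.int64(120), np.int64(-1), np.int64(-140)), (335, np.int64(-23), np.int64(4), np.int64(68)), (380, np.int64(-23), np.int64(14), np.int64(67)), (430, np.int64(-23), np.int64(24), np.int64(67)), (450, np.int64(-23), np.int64(29), np.int64(67))]
```

Descend behind the cap.

```bash
python3 -m handwheel '[[[0,0,0],[0.03,0.01,1],0],[[0,0,0],[0.03,0.01,2.2],0],[[0,0,0],[0.03,0.01,3.2],0],[[0,0,0],[0.03,0.01,3.9],0],[[0,0,0],[0.03,0.01,4.2],0],[[0,0,0],[0.03,0.01,4.24],0],[[0,0,0],[0.03,0.01,4.24],0]]'
python3 -c "
from h import *
togo(476.7-.378*42,-13.9+.926*42,34)"
```

```text
time_s: 5.25
tcp_pos: [499.3, -62.9, 34.5]
eef_rot: [0.002, -0.193, 0.981, -0.001]
ft_force: [0.7, 0.6, -0.5]
opening: 0.8
t 5.25 tcp [499.3 -62.9  34.5] jaw 112.3 tilt 0.31 F [ 0.7  0.6 -0.5] open 0.8
shift [0.09 3.84 0.01] turn z 0.01832716210754768
```

```bash
python3 -m handwheel '[[[0,0,0],[0.09,0.2,0],0],[[0,0,0],[0.09,0.35,0],0],[[0,0,0],[0.09,0.5,0],0],[[0,0,0],[0.09,0.62,0],0],[[0,0,0],[0.09,0.74,0],0],[[0,0,0],[0.09,0.86,0],0],[[0,0,0],[0.09,0.98,0],0],[[0,0,0],[0.09,1.1,0],0],[[0,0,0],[0.09,1.22,0],0],[[0,0,0],[0.09,1.34,0],0],[[0,0,0],[0.09,1.46,0],0],[[0,0,0],[0.09,1.58,0],0]]'
cat > look.py <<'E'
from h import *
import sys
togo(476.7-.378*42,-13.9+.926*42,34)
p,d=snap('wrist',sys.argv[1]); c=imaging.calibration('wrist'); hsv=cv2.cvtColor(p,cv2.COLOR_BGR2HSV)
for nm,lo,hi,z in(('cap',(5,120,90),(22,255,255),22),('green',(50,80,50),(80,255,255),8)):
    k,l,st,ce=cv2.connectedComponentsWithStats(cv2.inRange(hsv,np.array(lo),np.array(hi)))
    for i in range(1,k):
        if st[i,4]>300:
            q=at_z(c,*ce[i],z); r=q-np.array([476.8,-14.2,0]); print(nm,st[i],at_d(c,d,*ce[i]).round(1),q.round(1),'disp x,y',(r[:2]@[.926,.378]-52).round(1),(r[:2]@[-.378,.926]).round(1))
E
python3 look.py w4
```

```text
time_s: 6.25
tcp_pos: [482.2, -26.9, 34.4]
eef_rot: [0.002, -0.193, 0.981, -0.001]
ft_force: [0.4, 0.1, 0.2]
opening: 0.6
t 6.25 tcp [482.2 -26.9  34.4] jaw 112.3 tilt 0.31 F [0.4 0.1 0.2] open 0.6
shift [0.   2.25 0.01] turn z 0.017771344561518278
cap [355 223  54  15 542] [457.   -6.1  19.5] [456.3  -6.9  22. ] disp x,y -68.2 14.5
cap [  82  328  380   12 2497] [461.2 -35.  103.5] [515.  -13.3  22. ] disp x,y -16.3 -13.6
green [ 446  197  141   72 8915] [436.4  58.6   8.4] [436.4  58.9   8. ] disp x,y -61.8 83.0
green [467 301  83   9 614] [471.1  72.4   8.4] [471.3  72.7   8. ] disp x,y -24.3 82.6
```

View pics/w4.png

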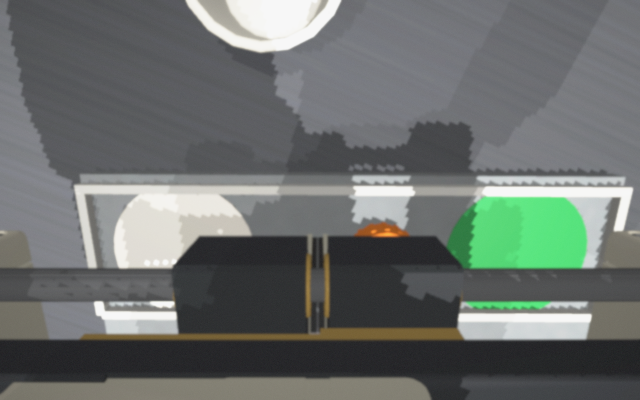

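The cap (front edge visible at (382,230)) is about 28 mm ahead of the TCP, on the lane axis at y≈14, so the finger is about 11 mm thick there. It is sliding with negligible force. I'll keep pushing.

```bash
python3 -m handwheel '[[[0,0,0],[0,0.12,0],0],[[0,0,0],[0,0.24,0],0],[[0,0,0],[0,0.36,0],0],[[0,0,0],[0,0.48,0],0],[[0,0,0],[0,0.6,0],0],[[0,0,0],[0,0.72,0],0],[[0,0,0],[0,0.84,0],0],[[0,0,0],[0,0.96,0],0],[[0,0,0],[0,1.08,0],0],[[0,0,0],[0,1.2,0],0],[[0,0,0],[0,1.32,0],0],[[0,0,0],[0,1.44,0],0]]'
python3 look.py w5
```

```text
time_s: 7.3
tcp_pos: [468.1, 7.3, 34.3]
eef_rot: [0.002, -0.194, 0.981, -0.001]
ft_force: [0.6, -0.3, 1.2]
opening: 0.3
t 7.3 tcp [468.1   7.3  34.3] jaw 112.3 tilt 0.29 F [ 0.6 -0.3  1.2] open 0.3
shift [0.   0.77 0.01] turn z 0.025452541380428784
cap [355 222  54  16 519] [443.   28.2  18.5] [442.1  27.1  22. ] disp x,y -68.5 51.4
cap [  83  328  379   11 2300] [446.6  -0.7 104.1] [500.6  21.8  22. ] disp x,y -16.4 24.3
green [ 380  197  130   72 6137] [430.6  63.6   8.3] [430.7  63.7   8. ] disp x,y -65.3 89.6
```

Cap y≈51, still straight. I'll go 28 mm further, back off, then rise and look.

```bash
python3 -m handwheel '[[[0,0,0],[0,0.12,0],0],[[0,0,0],[0,0.24,0],0],[[0,0,0],[0,0.36,0],0],[[0,0,0],[0,0.48,0],0],[[0,0,0],[0,0.6,0],0],[[0,0,0],[0,0.72,0],0],[[0,0,0],[0,0.84,0],0],[[0,0,0],[0,0.94,0],0],[[0,0,0],[0,1.02,0],0],[[0,0,0],[0,1.09,0],0],[[0,0,0],[0,1.14,0],0],[[0,0,0],[0,1.14,0],0]]' && python3 -m handwheel '[[[0,0,0],[0,-0.2,0],0],[[0,0,0],[0,-0.6,0],0],[[0,0,0],[0,-0.9,0],0],[[0,0,0],[0,-0.9,-0.6],0],[[0,0,0],[0,-0.9,-1.8],0],[[0,0,0],[0,-0.9,-3],0],[[0,0,0],[0,-0.9,-4],0],[[0,0,0],[0,-0.9,-4.4],0],[[0,0,0],[0,-0.9,-4.4],0]]'
python3 look.py w6
python3 - <<'E'
from h import *
p,d=snap('scene','scene6'); cv2.imwrite('pics/both.png',np.vstack([cv2.resize(cv2.imread('pics/w6.png')[100:260,160:640],(720,240)),cv2.resize(p[130:260,220:420],(540,350))[:, :540].copy() if 0 else cv2.resize(p[140:260,220:460],(720,360))]))
E
```

```text
time_s: 8.35
tcp_pos: [456.9, 34.6, 34.2]
eef_rot: [0.002, -0.194, 0.981, -0.001]
ft_force: [0.5, -0.7, 1.2]
opening: 0.2
time_s: 9.1
tcp_pos: [467.2, 12.8, 146.6]
eef_rot: [0.005, -0.193, 0.981, -0.001]
ft_force: [-0.2, -0.7, -0.0]
opening: 0.3
t 9.1 tcp [467.2  12.8 146.6] jaw 112.3 tilt 0.58 F [-0.2 -0.7 -0. ] open 0.3
shift [0.09 0.57 4.5 ] turn z 0.018678825011943446
cap [ 366  175   47   46 1680] [443.8  60.9  20.3] [443.5  60.4  22. ] disp x,y -54.6 81.7
cap [  82  329  380   10 2323] [445.6   3.5 213.8] [573.6  52.9  22. ] disp x,y 63.0 25.6
green [ 343  157   87   74 3520] [440.9  55.6  20.5] [442.8  58.9   8. ] disp x,y -55.9 80.6
```

View pics/both.png

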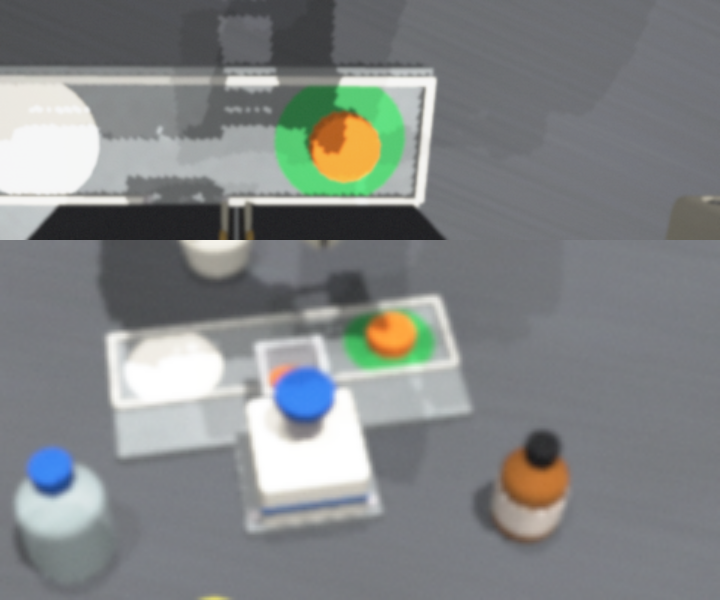

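The cap lies flat and wholly on the green spot: (345,147) in the upper panel, (392,335) in the lower. It is about 3 mm off centre. The plunger is up, the other caps are in the magazine, and the tool is clear of everything.

```bash
python3 -c "
from rig import robot
print(robot.job_done())"
```

```text
the job is handed in; nothing more can be done
None
```

The job is handed in: one orange cap came out and now lies flat on the green spot. I pressed the plunger once to its stop (about 12 N at the bottom) and let it spring back. With the gripper shut, I then slid the cap about 80 mm along the tray.

- **Cap:** the last wrist image puts its centre about 3 mm from the green spot's centre, against the 17 mm allowed. Its top measured 20 mm (22 mm expected), which fits lying flat within measurement error.
- **Rest of the scene:** the plunger looked up, and I saw no second cap on the tray. The two bottles and the part of the dish in view appeared untouched. I judged these by eye and did not re-measure them.
- **Forces and time:** the wrist force stayed at about 1 N in the readings between pushes. The whole run took about 9 s of the 45 s allowed, and the tool was clear above the tray at hand-in.

No check failed. The top view after the press was blocked by the arm, so I confirmed the cap had come out with the wrist and scene cameras instead.

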